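# Find the heavy side of the shaker rotor and hold it down

## Robot

A 7-joint arm with a two-finger parallel gripper is mounted at the origin on the work surface. World frame = base frame: x ahead of the robot, y to its left, z up, the work surface at z = 0. Lengths are in m, angles in rad, forces in N, time in s.
With the tool pointing down it reaches from about 0.4 to 0.85 m from the base axis. Payload 10.4 kg.
Tool frame: the origin (TCP) lies midway between the tips of the shut fingers; the grasp point (between the pads) lies 19 mm behind it; z points along the fingers, y is the line along which they close (so a half turn about z gives the same grasp; the last joint's range is limited). The gripper opens to 87 mm and grips with 3 to 60 N. Pads are 19 mm wide; open, the fingers measure 117 mm over their backs; the gripper's body (75 mm by 190 mm) begins 51 mm behind the grasp point.
Start: joints at [-1.264, 0.332, -0.065, 1.46, 0.022, 1.35, -0.088], TCP at [0.202, 0.591, 0.197] pointing down, gripper open.
Joint ranges: [-2.6, 2.6], [-0.5, 2.12], [-1.47, 1.34], [0.16, 2.42], [-1.27, 4.41], [0.06, 2.06], [-2.6, 2.6]. Speed limits (rad/s): [2.22, 2.22, 2.79, 2.79, 3.14, 3.14, 3.14].

## Interface

Orientations are given as a unit quaternion [x, y, z, w].
In Python, from bench import sensors, eyes, order gives the robot as it stands.
- The arm moves only by the tool arm_command, never from a script. Its argument "steps" is a list of rows, each an object with "rot": the turn, a rotation vector about the world's x, y, z in degrees, a list of three; "slide": the shift along the world's x, y, z in m, a list of three; "grip": the opening, from 0 (shut) to 1 (fully open). A call has exactly 8 rows; each row shifts and turns the commanded pose from where the row before left it; what a row does not reach is not made up. A row lasts 1/8 s, in which the tool goes at most 62.5 mm and 10.7 degrees, less where a joint would pass 70% of its speed; a pose out of reach is approached as far as the arm can. A call with a gripper value outside its range is refused whole. The fingers move at their own pace and stop on an object; "newtons" is the grip in N (left out, the last holds). Time passes only in rows, so rows that do not move let the fingers close, or fill a call up. It gives the time, the measured TCP pose, the force, the opening and the grip force at its end, in the units of the state.
- sensors.read_state(): the state, without advancing time (a new reading comes with each control period).
- eyes.camera(name): name is "side" or "top" or "wrist"; returns a dict with "pixels" (384x512x3 uint8, red, green, blue), "intrinsics" (3x3 intrinsics, pixels), "pose" (4x4, takes a point from camera to world coordinates). Camera axes: x right, y down, z forward; pixel columns grow to the right and rows downward; lengths in m; the calibration is good to about 2 mm. A picture is of the moment at which its call begins. There is no depth.
- order.close_job(): hands the job in; it is judged then, once.
Trained networks look in a picture, given as the dict that the camera call returned (one of the last four; its "shot" number tells which), for a name from the list of things; names that differ only in an ending like _2 or _b are one class to them, and where a whole thing is asked for, a point or a joint stands for the part that bears it (a point fixed in the world has none). Each returns a list of dicts, best first, with "conf" (0 to 1); they miss things now and then, are a little off and sometimes report something else, mostly with a low value. They report only what shows in the picture. A call takes as long as a camera call. They do not tell look-alikes from the thing itself.
- eyes.look_for(name, picture): "bbox" ([left, top, right, bottom] in pixels, round what is visible of it).
The state is a dict: "time": time; "joint_positions": joint angles; "joint_vel": joint speeds; "joint_torque": joint torques, N m; "ee_pos": TCP position; "eef_rot": TCP orientation; "ft_force": force on the tool from outside, world axes, zero at the start; "torque": the same for the moment, N m; "width": finger opening in m; "grip_force": force on a finger pad.
Only numpy, scipy, OpenCV 4.12 (cv2) and the standard library are available. Lean on these libraries where they do the work, as an engineer would, in place of code of your own. Each camera call takes 0.05 s, during which the arm holds its last target. There are 200 camera calls.

## Task

The grey rotor of the tube shaker has a weight cast into one side, and nothing outside shows which. Pick it up by its square stub, feel in the hand which side is heavy, then turn it and tip it well over (about 40 degrees) with the heavy side lowest, and finish while holding it still like that in the air, clear of everything, so that a colleague can mark the light side. Leave the two sample pots and the jar where they stand.

Things in the scene. Friction and masses are not known exactly. Their poses are not given: they have to be found in the camera images.
- rotor: Grey disc, radius 55 mm, 26 mm thick, lying flat, with a steel square stub standing up from its middle (18 x 18 mm, sides along the rotor's x and y, from 26 to 76 mm above the underside). Origin: centre of the underside; z up along the stub. Made to look the same all round; x and y do not tell where the heavy side is.
- rotor_grip (a point): Point on the stub's axis 58 mm above the rotor's underside, where to grip; same axes as the rotor. The cast-in weight (0.31 to 0.41 kg, centre 32 mm from the axis, 13 mm above the underside) lies to a side that differs each time; the rest (0.2 kg) is even. Held level by the stub, the heavy side pulls down with about 0.11 N m.
- mat: Black rubber mat 200 x 200 x 4 mm, fixed on the bench, on which the rotor lies. Origin: centre of its underside.
- shaker: The opened shaker that the rotor came from, fixed: white base 200 x 200 mm, round aluminium bay 146 mm across, up to 57 mm high, control strip along its +x edge 69 mm high with a knob up to 81 mm; bystander. Origin: centre of its underside.
- pot_a: Sample pot with white lid, 77 mm across, 70 mm high, on the bench, bystander. Origin: centre of its underside.
- pot_b: Sample pot like pot_a, bystander. Origin: centre of its underside.
- jar: Jar with brass-coloured cap, 66 mm across, 100 mm high, on the bench, bystander. Origin: centre of its underside.
Things that resemble listed ones, but are neither listed nor needed, are in the scene too. What is shaped like the rotor but orange or pink is not meant.

How it is judged:
By the outcome, as a careful person would: the job done as asked, in the order asked, and still so for the second after the job is handed in, while the arm keeps its last pose, push and grip.
It also fails if it takes over 38 s, if anything falls off the work surface, if the arm or the gripper's body presses on something with over 40 N, if the wrist force passes 120 N, or if a joint passes its speed limit or range.

## Working session

There is one attempt and no reset: what is moved stays moved. The work goes in short steps, Python scripts to look and compute and a tool call to move; the robot and the scene stay as the last step left them, time stands still between calls to the robot, and variables do not carry over. Pictures are saved under pics/ and viewed, at most 10 in all, crops included, and the job is handed in when it is done.

Besides the shell and the picture viewer there is one more tool, called after "Emit:" in YAML: its name, and indented under it one key for each argument. arm_command: Moves the arm, as the interface text tells. Its arguments: {"type":"object","properties":{"steps":{"type":"array","items":{"type":"object","properties":{"rot":{"type":"array","items":{"type":"number"}},"slide":{"type":"array","items":{"type":"number"}},"grip":{"type":"number"}}}},"newtons":{"type":"number"}},"required":["steps"]}

```bash
mkdir -p pics
python3 - <<'E'
from bench import sensors, eyes
import cv2,numpy as np
s=sensors.read_state();print({k:np.round(v,3) for k,v in s.items()})
ims=[]
for n in("top","side"):
    p=eyes.camera(n);ims.append(p["pixels"]);print(n,p["intrinsics"].tolist() if hasattr(p["intrinsics"],'tolist') else p["intrinsics"],np.round(p["pose"],4).tolist())
    for t in("rotor","mat","shaker","pot_a","jar"):
        print(t,[(np.round(d["bbox"]).tolist(),round(d["conf"],2)) for d in eyes.look_for(t,p)])
    cv2.imwrite(f"pics/{n}1.png",p["pixels"][:,:,::-1])
E
```

```text
{'time': np.float64(0.0), 'joint_positions': array([-1.264,  0.333, -0.065,  1.461,  0.022,  1.35 , -0.089]), 'joint_vel': array([-0.002,  0.001, -0.001,  0.002,  0.   ,  0.001,  0.   ]), 'joint_torque': array([ 0.0000e+00, -6.2326e+01,  2.5000e-02, -3.8991e+01, -6.1000e-02,
        3.9000e-02,  0.0000e+00]), 'ee_pos': array([0.202, 0.591, 0.196]), 'eef_rot': array([ 0.164,  0.986, -0.001, -0.   ]), 'ft_force': array([-0.543,  0.596,  0.703]), 'torque': array([-0.026,  0.015,  0.038]), 'grip_force': np.float64(0.0), 'width': np.float64(0.087)}
top [[350.8194901779173, 0.0, 252.8348581867427], [0.0, 350.8194901779173, 197.49236425676722], [0.0, 0.0, 1.0]] [[0.014, -0.9833, 0.1814, 0.4288], [-0.9997, -0.0099, 0.0233, -0.007], [-0.0211, -0.1817, -0.9831, 0.8715], [0.0, 0.0, 0.0, 1.0]]
rotor [([291.0, 135.0, 337.0, 178.0], 0.96), ([287.0, 196.0, 331.0, 240.0], 0.9), ([282.0, 259.0, 330.0, 305.0], 0.64), ([220.0, 200.0, 264.0, 241.0], 0.6)]
mat []
shaker [([65.0, 170.0, 159.0, 265.0], 0.93)]
pot_a [([371.0, 232.0, 412.0, 266.0], 0.95), ([379.0, 178.0, 418.0, 216.0], 0.9)]
jar [([217.0, 105.0, 246.0, 143.0], 0.95)]
side [[398.3012033647905, 0.0, 248.1136402417301], [0.0, 398.3012033647905, 195.22339061049772], [0.0, 0.0, 1.0]] [[0.9398, -0.2619, 0.2197, 0.3579], [-0.3414, -0.6899, 0.6384, -0.6567], [-0.0156, -0.6749, -0.7377, 0.8502], [0.0, 0.0, 0.0, 1.0]]
rotor [([206.0, 190.0, 246.0, 226.0], 0.94), ([286.0, 222.0, 330.0, 259.0], 0.83), ([226.0, 239.0, 269.0, 276.0], 0.64), ([167.0, 249.0, 211.0, 293.0], 0.62)]
mat [([184.0, 174.0, 269.0, 241.0], 0.58)]
shaker [([165.0, 106.0, 232.0, 171.0], 0.59)]
pot_a [([285.0, 294.0, 322.0, 340.0], 0.8), ([224.0, 305.0, 259.0, 348.0], 0.59)]
jar [([287.0, 154.0, 312.0, 191.0], 0.93)]
```

View pics/top1.png

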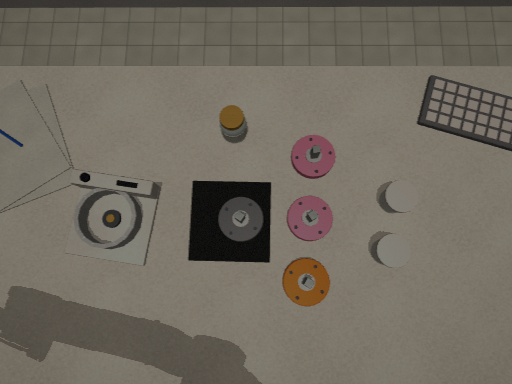

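View pics/side1.png

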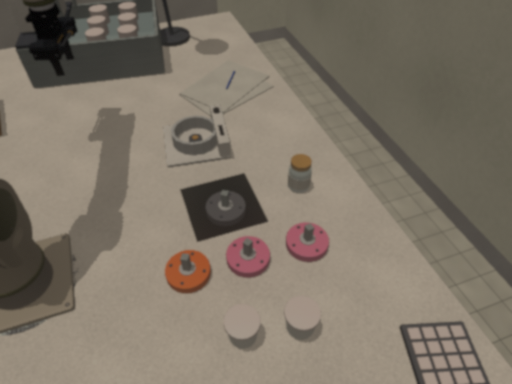

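The top view shows the grey rotor on the black mat at about (241,219). The pink and orange ones to its right are decoys, and the jar is at (232,120). Next I'll locate the rotor and zoom in on the stub for its angle.

```bash
cat > h.py <<'E'
import numpy as np
def ray(p,u,v,z):
    K=np.array(p["intrinsics"]);T=np.array(p["pose"])
    d=T[:3,:3]@np.linalg.solve(K,[u,v,1]);o=T[:3,3]
    return o+d*(z-o[2])/d[2]
def proj(p,P):
    K=np.array(p["intrinsics"]);T=np.array(p["pose"])
    c=T[:3,:3].T@(np.array(P)-T[:3,3]);c=K@c;return c[:2]/c[2]
E
python3 - <<'E'
from bench import eyes
from h import *
import cv2
for n,b in(("top",(220,200,264,241)),("side",(206,190,246,226))):
    p=eyes.camera(n)
    print(n,ray(p,(b[0]+b[2])/2,(b[1]+b[3])/2,.025 if n=="top" else .03))
    u,v=int((b[0]+b[2])/2),int((b[1]+b[3])/2)
    im=p["pixels"][v-30:v+30,u-30:u+30,::-1]
    cv2.imwrite(f"pics/{n}c.png",cv2.resize(im,(400,400),interpolation=cv2.INTER_CUBIC))
    if n=="top":
        for nm,u,v,z in(("jar",232,117,.1),("shaker",112,222,.03),("pinkL",310,218,.03)): print(nm,ray(p,u,v,z))
a=cv2.imread("pics/topc.png");b=cv2.imread("pics/sidec.png")
cv2.imwrite("pics/c.png",np.hstack([a,b]))
E
```

```text
top [0.52794555 0.03850787 0.025     ]
jar [0.76208638 0.06265471 0.1       ]
shaker [0.52005782 0.35423719 0.03      ]
pinkL [ 0.53528699 -0.12534377  0.03      ]
side [0.52994642 0.03011832 0.03      ]
```

View pics/c.png

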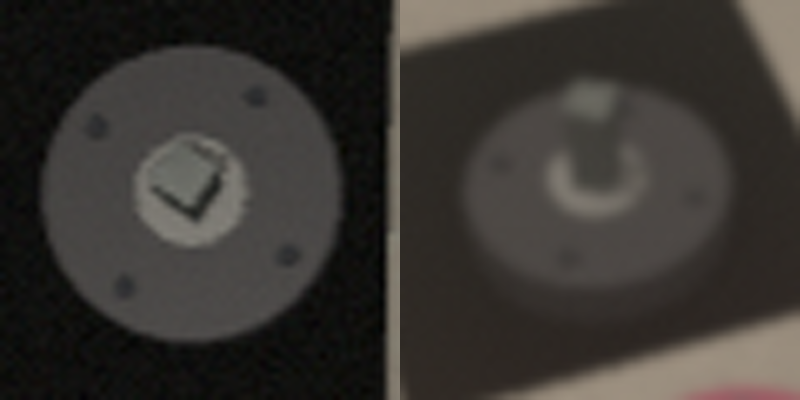

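The stub's sides and the holes line up at about 33° in the image, so the stub normals in the world are at about 57° and −33°. The tool's y axis is at 71°, so I'll turn it −14° while moving above the rotor.

Emit:
arm_command:
  steps:
    - {"slide": [0.027, -0.046, 0], "rot": [0, 0, -1.2], "grip": 1}
    - {"slide": [0.027, -0.046, 0], "rot": [0, 0, -1.2], "grip": 1}
    - {"slide": [0.027, -0.046, 0], "rot": [0, 0, -1.2], "grip": 1}
    - {"slide": [0.027, -0.046, 0], "rot": [0, 0, -1.2], "grip": 1}
    - {"slide": [0.027, -0.046, 0], "rot": [0, 0, -1.2], "grip": 1}
    - {"slide": [0.027, -0.046, 0], "rot": [0, 0, -1.2], "grip": 1}
    - {"slide": [0.027, -0.046, 0], "rot": [0, 0, -1.2], "grip": 1}
    - {"slide": [0.027, -0.046, 0], "rot": [0, 0, -1.2], "grip": 1}

```text
time: 1.7
ee_pos: [0.4191, 0.2218, 0.1975]
eef_rot: [0.246, 0.969, 0.0, 0.0]
ft_force: [0.9, -0.3, -0.4]
width: 0.0872
grip_force: 0.0
```

Emit:
arm_command:
  steps:
    - {"slide": [0.027, -0.046, 0], "rot": [0, 0, -1.2], "grip": 1}
    - {"slide": [0.027, -0.046, 0], "rot": [0, 0, -1.2], "grip": 1}
    - {"slide": [0.027, -0.046, 0], "rot": [0, 0, -1.2], "grip": 1}
    - {"slide": [0.027, -0.046, 0], "rot": [0, 0, -1.2], "grip": 1}
    - {"slide": [0, 0, 0], "rot": [0, 0, 0], "grip": 1}
    - {"slide": [0, 0, 0], "rot": [0, 0, 0], "grip": 1}
    - {"slide": [0, 0, 0], "rot": [0, 0, 0], "grip": 1}
    - {"slide": [0, 0, 0], "rot": [0, 0, 0], "grip": 1}

```text
time: 2.7
ee_pos: [0.5262, 0.0403, 0.1972]
eef_rot: [0.286, 0.958, 0.0, -0.0]
ft_force: [-0.5, -0.4, -0.1]
width: 0.0868
grip_force: 0.0
```

Run:
```python
from bench import eyes,sensors
from h import *
import cv2
from scipy.spatial.transform import Rotation as R
s=sensors.read_state();print(s["time"],s["ee_pos"],R.from_quat(s["eef_rot"]).as_matrix().round(3).tolist(),s["joint_positions"])
p=eyes.camera("wrist")
print(p["intrinsics"],np.round(p["pose"],3).tolist())
for t in("rotor","rotor_grip"):print([(np.round(d["bbox"]).tolist(),round(d["conf"],2)) for d in eyes.look_for(t,p)])
im=p["pixels"][:,:,::-1].copy()
cv2.imwrite("pics/w1.png",im)
```

```text
2.7 [0.52615193 0.04034394 0.19724441] [[-0.837, 0.548, 0.0], [0.548, 0.837, 0.0], [0.0, 0.0, -1.0]] [-0.59644013  0.11233284  0.47116481  1.74084748 -0.05325089  1.30076189
  0.8777694 ]
[[307.0443177    0.         256.15751963]
 [  0.         307.0443177  189.73561257]
 [  0.           0.           1.        ]] [[0.547, 0.811, 0.206, 0.471], [0.837, -0.531, -0.133, 0.076], [0.001, 0.245, -0.969, 0.385], [0.0, 0.0, 0.0, 1.0]]
[([214.0, 125.0, 305.0, 220.0], 0.94), ([109.0, 201.0, 196.0, 280.0], 0.81), ([193.0, 300.0, 229.0, 304.0], 0.72), ([36.0, 92.0, 137.0, 187.0], 0.59)]
[([28.0, 95.0, 132.0, 189.0], 0.9), ([108.0, 201.0, 198.0, 284.0], 0.68), ([194.0, 297.0, 231.0, 305.0], 0.65), ([215.0, 125.0, 308.0, 215.0], 0.55)]
```

View pics/w1.png

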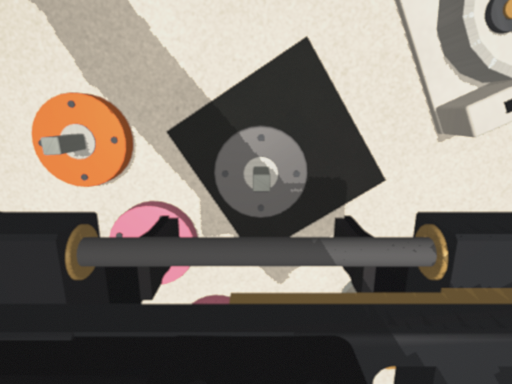

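The wrist view shows the grey rotor centred near (261,173), with its holes on the image axes, so the yaw matches.

Run:
```python
from bench import eyes
from h import *
import cv2
p=eyes.camera("wrist");q=eyes.camera("top")
for u,v in((261,138),(297,174),(261,208),(226,174),(261.2,173.5)):print(ray(p,u,v,.03).round(4))
print("top",ray(q,240.65,219.1,.03).round(4), ray(q,240.05,215.8,.08).round(4))
```

```text
[0.4983 0.0652 0.03  ]
[0.5566 0.0778 0.03  ]
[0.5685 0.0195 0.03  ]
[0.5108 0.0079 0.03  ]
[0.533  0.0429 0.03  ]
top [0.5307 0.0416 0.03  ] [0.5322 0.0402 0.08  ]
```

Emit:
arm_command:
  steps:
    - {"slide": [0.006, 0.001, 0], "rot": [0, 0, 0], "grip": 1}
    - {"slide": [0, 0, -0.04], "rot": [0, 0, 0], "grip": 1}
    - {"slide": [0, 0, -0.04], "rot": [0, 0, 0], "grip": 1}
    - {"slide": [0, 0, -0.04], "rot": [0, 0, 0], "grip": 1}
    - {"slide": [0, 0, -0.02], "rot": [0, 0, 0], "grip": 1}
    - {"slide": [0, 0, -0.014], "rot": [0, 0, 0], "grip": 1}
    - {"slide": [0, 0, 0], "rot": [0, 0, 0], "grip": 1}
    - {"slide": [0, 0, 0], "rot": [0, 0, 0], "grip": 1}

```text
time: 3.95
ee_pos: [0.5332, 0.0404, 0.0441]
eef_rot: [0.287, 0.958, 0.0, 0.001]
ft_force: [0.2, -1.0, 0.1]
width: 0.0869
grip_force: 0.0
```

```bash
cat > t.py <<'E'
from bench import eyes,sensors
import numpy as np
from scipy.spatial.transform import Rotation as R
F=[]
for i in range(6):
    p=eyes.camera("wrist");s=sensors.read_state();F.append(np.r_[s["ft_force"],s["torque"]])
print("t",s["time"],"F,T",np.mean(F,0).round(3),"sd",np.std(F,0).round(3))
print("tcp",s["ee_pos"].round(4),"R",R.from_quat(s["eef_rot"]).as_matrix().round(3).tolist(),"w",s["width"],s["grip_force"],"q",s["joint_positions"].round(3))
E
python3 t.py
```

```text
t 4.25 F,T [-0.104  0.034  0.105 -0.019  0.035 -0.006] sd [0.599 0.313 0.498 0.031 0.01  0.012]
tcp [0.5327 0.0405 0.0436] R [[-0.836, 0.549, 0.001], [0.549, 0.836, 0.0], [-0.0, 0.001, -1.0]] w 0.08682541647025513 0.0 q [-0.556  0.291  0.454  1.896 -0.152  0.987  0.955]
```

Emit:
arm_command:
  newtons: 60
  steps:
    - {"slide": [0, 0, 0], "rot": [0, 0, 0], "grip": 0}
    - {"slide": [0, 0, 0], "rot": [0, 0, 0], "grip": 0}
    - {"slide": [0, 0, 0], "rot": [0, 0, 0], "grip": 0}
    - {"slide": [0, 0, 0], "rot": [0, 0, 0], "grip": 0}
    - {"slide": [0, 0, 0], "rot": [0, 0, 0], "grip": 0}
    - {"slide": [0, 0, 0], "rot": [0, 0, 0], "grip": 0}
    - {"slide": [0, 0, 0], "rot": [0, 0, 0], "grip": 0}
    - {"slide": [0, 0, 0], "rot": [0, 0, 0], "grip": 0}

```text
time: 5.25
ee_pos: [0.5328, 0.0406, 0.0433]
eef_rot: [0.286, 0.958, 0.0, 0.0]
ft_force: [1.2, 0.6, -0.4]
width: 0.0171
grip_force: 60.0
```

Emit:
arm_command:
  steps:
    - {"slide": [0, 0, 0.015], "rot": [0, 0, 0], "grip": 0}
    - {"slide": [0, 0, 0.04], "rot": [0, 0, 0], "grip": 0}
    - {"slide": [0, 0, 0.05], "rot": [0, 0, 0], "grip": 0}
    - {"slide": [0, 0, 0.05], "rot": [0, 0, 0], "grip": 0}
    - {"slide": [0, 0, 0.05], "rot": [0, 0, 0], "grip": 0}
    - {"slide": [0, 0, 0.025], "rot": [0, 0, 0], "grip": 0}
    - {"slide": [0, 0, 0], "rot": [0, 0, 0], "grip": 0}
    - {"slide": [0, 0, 0], "rot": [0, 0, 0], "grip": 0}

```text
time: 6.25
ee_pos: [0.5316, 0.0402, 0.2718]
eef_rot: [0.287, 0.958, -0.001, -0.001]
ft_force: [-0.3, 0.8, -5.4]
width: 0.0172
grip_force: 60.0
```

Emit:
arm_command:
  steps:
    - {"slide": [0, 0, 0], "rot": [0, 0, 0], "grip": 0}
    - {"slide": [0, 0, 0], "rot": [0, 0, 0], "grip": 0}
    - {"slide": [0, 0, 0], "rot": [0, 0, 0], "grip": 0}
    - {"slide": [0, 0, 0], "rot": [0, 0, 0], "grip": 0}
    - {"slide": [0, 0, 0], "rot": [0, 0, 0], "grip": 0}
    - {"slide": [0, 0, 0], "rot": [0, 0, 0], "grip": 0}
    - {"slide": [0, 0, 0], "rot": [0, 0, 0], "grip": 0}
    - {"slide": [0, 0, 0], "rot": [0, 0, 0], "grip": 0}

```text
time: 7.25
ee_pos: [0.5324, 0.0403, 0.2732]
eef_rot: [0.287, 0.958, 0.0, 0.0]
ft_force: [0.7, -0.1, -5.3]
width: 0.0172
grip_force: 60.0
```

```bash
sed -i 's/range(6)/range(20)/' t.py; python3 t.py
```

```text
t 8.25 F,T [ 6.000e-02  1.510e-01 -5.127e+00 -5.800e-02 -9.700e-02 -2.000e-03] sd [0.513 0.315 0.392 0.028 0.02  0.03 ]
tcp [0.5324 0.0403 0.2732] R [[-0.836, 0.549, 0.0], [0.549, 0.836, 0.0], [0.0, 0.0, -1.0]] w 0.01720391262155173 59.986242055892944 q [-0.607  0.091  0.483  1.603 -0.043  1.457  0.869]
```

The rotor weighs about 5.1 N and the heavy side is roughly at 150–165° in the world. To cancel sensor bias, I'll turn about 170° and feel again.

Emit:
arm_command:
  steps:
    - {"slide": [0, 0, 0.005], "rot": [0, 0, -10.5], "grip": 0}
    - {"slide": [0, 0, 0], "rot": [0, 0, -10.5], "grip": 0}
    - {"slide": [0, 0, 0], "rot": [0, 0, -10.5], "grip": 0}
    - {"slide": [0, 0, 0], "rot": [0, 0, -10.5], "grip": 0}
    - {"slide": [0, 0, 0], "rot": [0, 0, -10.5], "grip": 0}
    - {"slide": [0, 0, 0], "rot": [0, 0, -10.5], "grip": 0}
    - {"slide": [0, 0, 0], "rot": [0, 0, -10.5], "grip": 0}
    - {"slide": [0, 0, 0], "rot": [0, 0, -10.5], "grip": 0}

```text
time: 9.25
ee_pos: [0.5323, 0.0404, 0.2781]
eef_rot: [0.856, 0.518, -0.0, -0.0]
ft_force: [0.8, -0.3, -4.7]
width: 0.0174
grip_force: 60.0
```

Emit:
arm_command:
  steps:
    - {"slide": [0, 0, 0], "rot": [0, 0, -10.5], "grip": 0}
    - {"slide": [0, 0, 0], "rot": [0, 0, -10.5], "grip": 0}
    - {"slide": [0, 0, 0], "rot": [0, 0, -10.5], "grip": 0}
    - {"slide": [0, 0, 0], "rot": [0, 0, -10.5], "grip": 0}
    - {"slide": [0, 0, 0], "rot": [0, 0, -10.5], "grip": 0}
    - {"slide": [0, 0, 0], "rot": [0, 0, -10.5], "grip": 0}
    - {"slide": [0, 0, 0], "rot": [0, 0, -10.5], "grip": 0}
    - {"slide": [0, 0, 0], "rot": [0, 0, -6], "grip": 0}

```text
time: 10.25
ee_pos: [0.5323, 0.0404, 0.2781]
eef_rot: [0.989, -0.148, -0.0, 0.0]
ft_force: [0.3, 0.1, -4.7]
width: 0.0172
grip_force: 60.0
```

Emit:
arm_command:
  steps:
    - {"slide": [0, 0, 0], "rot": [0, 0, 0], "grip": 0}
    - {"slide": [0, 0, 0], "rot": [0, 0, 0], "grip": 0}
    - {"slide": [0, 0, 0], "rot": [0, 0, 0], "grip": 0}
    - {"slide": [0, 0, 0], "rot": [0, 0, 0], "grip": 0}
    - {"slide": [0, 0, 0], "rot": [0, 0, 0], "grip": 0}
    - {"slide": [0, 0, 0], "rot": [0, 0, 0], "grip": 0}
    - {"slide": [0, 0, 0], "rot": [0, 0, 0], "grip": 0}
    - {"slide": [0, 0, 0], "rot": [0, 0, 0], "grip": 0}

```text
time: 11.25
ee_pos: [0.5324, 0.0403, 0.2782]
eef_rot: [0.989, -0.146, 0.0, 0.0]
ft_force: [0.0, -0.8, -6.5]
width: 0.0175
grip_force: 60.0
```

```bash
python3 t.py
```

```text
t 12.25 F,T [ 0.008 -0.215 -4.936 -0.023  0.282  0.012] sd [0.515 0.462 0.488 0.032 0.027 0.026]
tcp [0.5324 0.0404 0.2782] R [[0.957, -0.289, 0.0], [-0.289, -0.957, -0.0], [0.0, 0.0, -1.0]] w 0.017227642841058762 59.98633682727814 q [-0.737  0.092  0.626  1.6   -0.054  1.467 -1.972]
```

Both bias models put the heavy side at about 162° (world, at the first yaw), so it now points along +x. I'll turn it back about 180° so it faces the base, then tip the rotor 40° about −y.

Emit:
arm_command:
  steps:
    - {"slide": [0, 0, 0], "rot": [0, 0, 10.5], "grip": 0}
    - {"slide": [0, 0, 0], "rot": [0, 0, 10.5], "grip": 0}
    - {"slide": [0, 0, 0], "rot": [0, 0, 10.5], "grip": 0}
    - {"slide": [0, 0, 0], "rot": [0, 0, 10.5], "grip": 0}
    - {"slide": [0, 0, 0], "rot": [0, 0, 10.5], "grip": 0}
    - {"slide": [0, 0, 0], "rot": [0, 0, 10.5], "grip": 0}
    - {"slide": [0, 0, 0], "rot": [0, 0, 10.5], "grip": 0}
    - {"slide": [0, 0, 0], "rot": [0, 0, 10.5], "grip": 0}

```text
time: 13.25
ee_pos: [0.5324, 0.0403, 0.2782]
eef_rot: [0.831, 0.556, 0.0, 0.0]
ft_force: [1.4, 0.2, -5.1]
width: 0.0171
grip_force: 60.0
```

Emit:
arm_command:
  steps:
    - {"slide": [0, 0, 0], "rot": [0, 0, 10.5], "grip": 0}
    - {"slide": [0, 0, 0], "rot": [0, 0, 10.5], "grip": 0}
    - {"slide": [0, 0, 0], "rot": [0, 0, 10.5], "grip": 0}
    - {"slide": [0, 0, 0], "rot": [0, 0, 10.5], "grip": 0}
    - {"slide": [0, 0, 0], "rot": [0, 0, 10.5], "grip": 0}
    - {"slide": [0, 0, 0], "rot": [0, 0, 10.5], "grip": 0}
    - {"slide": [0, 0, 0], "rot": [0, 0, 10.5], "grip": 0}
    - {"slide": [0, 0, 0], "rot": [0, 0, 10.5], "grip": 0}

```text
time: 14.25
ee_pos: [0.5325, 0.0403, 0.2782]
eef_rot: [0.246, 0.969, 0.0, 0.0]
ft_force: [-1.1, 0.3, -4.6]
width: 0.0171
grip_force: 60.0
```

Emit:
arm_command:
  steps:
    - {"slide": [0, 0, 0], "rot": [0, 0, 10.5], "grip": 0}
    - {"slide": [0, 0, 0], "rot": [0, 0, 3], "grip": 0}
    - {"slide": [0, 0, 0], "rot": [0, 0, 0], "grip": 0}
    - {"slide": [0, 0, 0], "rot": [0, 0, 0], "grip": 0}
    - {"slide": [0, 0, 0], "rot": [0, 0, 0], "grip": 0}
    - {"slide": [0, 0, 0], "rot": [0, 0, 0], "grip": 0}
    - {"slide": [0, 0, 0], "rot": [0, 0, 0], "grip": 0}
    - {"slide": [0, 0, 0], "rot": [0, 0, 0], "grip": 0}

```text
time: 15.25
ee_pos: [0.5324, 0.0404, 0.2782]
eef_rot: [0.133, 0.991, 0.0, 0.0]
ft_force: [1.0, -0.6, -5.3]
width: 0.0174
grip_force: 60.0
```

```bash
python3 t.py
```

```text
t 16.25 F,T [ 2.800e-02  1.000e-03 -5.175e+00 -1.900e-02 -9.400e-02 -3.000e-03] sd [0.604 0.469 0.336 0.037 0.03  0.029]
tcp [0.5324 0.0403 0.2782] R [[-0.965, 0.264, -0.0], [0.264, 0.965, 0.0], [0.0, 0.0, -1.0]] w 0.017337071656890562 59.98621165752411 q [-0.593  0.09   0.468  1.594 -0.041  1.468  1.181]
```

Run:
```python
import numpy as np
e=lambda d:np.exp(1j*np.radians(d))
# yaw, loaded, T, sigma
D=[(71.2,0,-.026+.015j,.03),(56.8,0,-.019+.035j,.012),(56.8,1,-.058-.097j,.007),(-106.8,1,-.023+.282j,.007),(74.7,1,-.019-.094j,.007)]
for free in(0,1):
  A=[];b=[]
  for y,l,T,s in D:
    a=[l*e(y),e(y)-e(71.2)]
    row=lambda f:[f(x*k) for x in a for k in(1,1j)]
    A+= [np.array(row(np.real)+[1*free,0])/s,np.array(row(np.imag)+[0,1*free])/s]; b+=[T.real/s,T.imag/s]
  A=np.array(A);b=np.array(b);x,res,*_=np.linalg.lstsq(A,b,rcond=None)
  t=x[0]+1j*x[1];C=np.linalg.pinv(A.T@A)
  print("model",free,"t",abs(t),"heavy dir now",np.degrees(np.angle(t*e(74.7)/1j))%360,"sd deg",np.degrees(np.sqrt(C[0,0])/abs(t)),"g",abs(x[2]+1j*x[3]),np.degrees(np.angle(x[2]+1j*x[3])),"bias",x[4:],"resid",(b-A@x).round(1))
```

```text
model 0 t 0.10005420626158146 heavy dir now 172.1619173788531 sd deg 2.850999187222629 g 0.092914101974138 -150.30349125730672 bias [0. 0.] resid [-0.9  0.5  0.4  3.   1.2 -0.8 -0.1  0.2 -1.6  0.6]
model 1 t 0.13237694887861753 heavy dir now 178.08440891331415 sd deg 5.275884667482318 g 0.05843006654004436 -150.61805913069378 bias [-0.00792393  0.03368725] resid [-0.6 -0.6  0.3  0.2  1.3 -0.8  0.1  0.2 -1.4  0.6]
```

The heavy side is at about 174°. I'll tip 40° that way.

Emit:
arm_command:
  steps:
    - {"slide": [0.015, 0, 0.005], "rot": [-0.5, -5, 0], "grip": 0}
    - {"slide": [0.015, 0, 0.005], "rot": [-0.5, -5, 0], "grip": 0}
    - {"slide": [0.015, 0, 0.005], "rot": [-0.5, -5, 0], "grip": 0}
    - {"slide": [0.015, 0, 0.005], "rot": [-0.5, -5, 0], "grip": 0}
    - {"slide": [0, 0, 0], "rot": [-0.5, -5, 0], "grip": 0}
    - {"slide": [0, 0, 0], "rot": [-0.5, -5, 0], "grip": 0}
    - {"slide": [0, 0, 0], "rot": [-0.5, -5, 0], "grip": 0}
    - {"slide": [0, 0, 0], "rot": [-0.5, -5, 0], "grip": 0}

```text
time: 17.25
ee_pos: [0.5918, 0.0402, 0.2979]
eef_rot: [0.125, 0.93, 0.012, 0.344]
ft_force: [-0.6, -1.3, -5.3]
width: 0.0171
grip_force: 60.0
```

Emit:
arm_command:
  steps:
    - {"slide": [0, 0, 0], "rot": [0, 0, 0], "grip": 0}
    - {"slide": [0, 0, 0], "rot": [0, 0, 0], "grip": 0}
    - {"slide": [0, 0, 0], "rot": [0, 0, 0], "grip": 0}
    - {"slide": [0, 0, 0], "rot": [0, 0, 0], "grip": 0}
    - {"slide": [0, 0, 0], "rot": [0, 0, 0], "grip": 0}
    - {"slide": [0, 0, 0], "rot": [0, 0, 0], "grip": 0}
    - {"slide": [0, 0, 0], "rot": [0, 0, 0], "grip": 0}
    - {"slide": [0, 0, 0], "rot": [0, 0, 0], "grip": 0}

```text
time: 18.25
ee_pos: [0.5924, 0.0403, 0.2982]
eef_rot: [0.125, 0.931, 0.012, 0.343]
ft_force: [-0.5, 0.6, -5.0]
width: 0.0171
grip_force: 60.0
```

```bash
sed -i 's/range(20)/range(4)/' t.py; python3 t.py
python3 - <<'E'
from bench import eyes
import cv2,numpy as np
a=eyes.camera("side")["pixels"][60:360,100:400];b=eyes.camera("wrist")["pixels"]
cv2.imwrite("pics/f.png",np.hstack([cv2.resize(a,(384,384)),b[:,60:460]])[:,:,::-1])
E
```

```text
t 18.45 F,T [-2.050e-01 -3.300e-02 -5.117e+00  1.670e-01  1.636e+00  3.000e-03] sd [0.457 0.172 0.454 0.026 0.019 0.029]
tcp [0.5924 0.0404 0.2982] R [[-0.733, 0.225, 0.642], [0.241, 0.968, -0.064], [-0.636, 0.108, -0.764]] w 0.01735437722039116 59.98147487640381 q [-0.602 -0.316  0.236  2.078  0.521  0.784  0.688]
```

View pics/f.png

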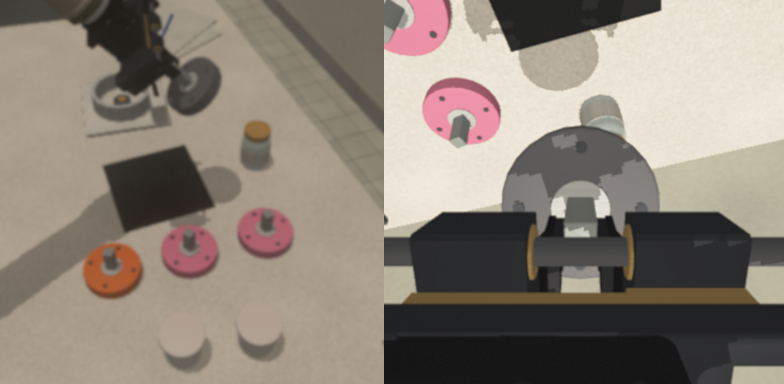

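The rotor sits squarely in the grip (stub at about (580,210) in the right half), tipped 40° and clear in the air. The pots and jar haven't moved.

```bash
python3 -c "
from bench import order
print(order.close_job())"
```

```text
the job is handed in; nothing more can be done
None
```

I handed the job in with the grey rotor held still in the air by its stub, tipped about 40° with the heavy side lowest; I felt that side's direction to within roughly 5°. The pots and jar stayed where they stood, and it took about 18.5 s of the 38 s.

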